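# Swing the hold-down arms over a carved slab

## Task

Lock the carved wooden slab down in its jig: with a fingertip, gently push each of the two wooden swing arms round on its bolt until it reaches in over the end of the slab and points straight along the jig at the other arm's bolt. Only push the arms, without squeezing them; do not touch or lift the slab, and leave the tin, jar, brush and saucer where they are.

Things in the scene. Friction and masses are not known exactly. Their poses are not given: they have to be found in the camera images.
- jig: Fixed plywood base 200 x 440 x 12 mm, with 12 mm high cleats beside the slab's long edges. Origin: centre of its underside on the bench; x across it, y along its 440 mm length, z up; its left end is +y. A round wooden post of 34 mm diameter stands at y = +165 mm and at y = -165 mm, up to 41 mm above the bench; an arm turns on each.
- left_arm (a joint): Angle (rad) of the wooden arm at the jig's +y end about its upright bolt, anticlockwise seen from above. 0: straight out, away from the slab (jig +y). +3.14 and -3.14 are the same place, straight in over the slab: locked. Starts between -1.9 and 1.9; turns either way, stops only at +-3.7. Stays where left: friction takes about 2 N pushed 65 mm from the bolt.
- right_arm (a joint): The same for the like arm at the jig's -y end: 0 points straight out (jig -y), +3.14 or -3.14 straight in over the slab (jig +y), anticlockwise positive seen from above. Same range and friction.
- left_pivot (a point): On the left arm's bolt axis, half-way up the arm (51 mm above the bench); axes as the jig's. The arm's bolt end is a disc of 34 mm diameter with a bolt head up to 69 mm above the bench.
- right_pivot (a point): The same on the right arm's bolt axis.
- left_tip (a point): Middle of the left arm's round tip, 90 mm from its bolt axis, 51 mm above the bench. The arm is a level dark wooden bar 24 mm wide with upright sides, underside 41 mm and top 61 mm above the bench, so it passes 4 mm over the slab.
- right_tip (a point): The same at the tip of the right arm, which has the same sizes.
- slab_center (a point): Centre of the loose light-wood slab with bark edges, carved with a round-topped door: about 137 x 250 x 25 mm, 0.4 to 0.8 kg, long along its y, lying on the jig's base between the cleats with its top 37 mm above the bench. Its ends lie about 40 mm from the bolt axes.
- oil_tin: Loose upright white and yellow tin 70 x 110 x 170 mm, with cap and handle up to 200 mm, to the left of the jig. Origin under its centre.
- jar: Loose closed glass jar, 76 mm diameter, 110 mm tall, to the right of the jig. Origin under its centre.
- brush: Loose paint brush, about 200 x 42 x 20 mm, lying on the bench beyond the jig, its length along its own x; origin under its middle.
- saucer: Loose shallow red plastic dish, 90 mm across, 18 mm tall, to the left of the jig, towards the robot. Origin under its centre.

How it is judged:
By the outcome, as a careful person would: the job done as asked, in the order asked, and still so for the second after the job is handed in, with the robot touching nothing.
It also fails if it takes over 58 s, if anything falls off the work surface, if the arm or the gripper's body presses on something with over 40 N, if the wrist force passes 120 N, or if a joint passes its speed limit or range.

## Robot

A 7-joint arm with a two-finger parallel gripper is mounted at the origin on the work surface. World frame = base frame: x ahead of the robot, y to its left, z up, the work surface at z = 0. Lengths are in m, angles in rad, forces in N, time in s.
With the tool pointing down it reaches from about 0.425 to 0.925 m from the base axis. Payload 6.8 kg.
Tool frame: the origin (TCP) lies midway between the tips of the shut fingers; the grasp point (between the pads) lies 19 mm behind it; z points along the fingers, x is the direction in which the jaws open and shut, and the axes are right-handed (so a half turn about z gives the same grasp; the last joint's range is limited). The gripper opens to 85 mm and grips with 20 to 120 N. Pads are 22 mm wide; open, the fingers measure 114 mm over their backs; the gripper's body (76 mm by 85 mm) begins 54 mm behind the grasp point. The pads swing forward as they close: fully open they stand 13 mm farther back than shut.
Start: joints at [-1.286, 0.477, 0.022, 1.555, -0.011, 1.109, -0.083], TCP at [0.258, 0.624, 0.231] pointing down, gripper open.
Joint ranges: [-2.96, 2.96], [-0.34, 2.1], [-1.41, 1.46], [0.24, 2.44], [-1.37, 4.51], [0.17, 1.92], [-2.96, 2.96]. Speed limits (rad/s): [2.39, 2.39, 3.14, 3.14, 3.14, 3.14, 3.14].

## Interface

Orientations are given as a unit quaternion [w, x, y, z].
In Python, from station import bot, imaging, nets gives the robot as it stands. The module is installed in compiled form; this text tells all that it offers.
- The arm moves only by the tool apply_moves, never from a script. Its argument "moves" is text: rows parted by semicolons, each of 7 numbers parted by spaces: the gripper command: -1 is fully open, 1 is shut, values between are in proportion, then the shift along the tool's x, y, z normalised to -1 to 1, where 1 is 120 mm, then the turn, a rotation vector about the tool's x, y, z normalised to -1 to 1, where 1 is 4 degrees. In form: hand dx dy dz rx ry rz; .... A call has 1 to 12 rows; each row shifts and turns the commanded pose from where the row before left it, along the tool's axes as they then stand; what a row does not reach is not made up. A row lasts 1/12 s, in which the tool goes at most 41.7 mm and 7.16 degrees, less where a joint would pass 70% of its speed; a pose out of reach is approached as far as the arm can. A call with a number of a shift or a turn outside -1 to 1 is refused whole. A call with a gripper value outside its range is refused whole. The fingers move at their own pace and stop on an object; "force" is the grip in N (left out, the last holds). Time passes only in rows, so rows that do not move let the fingers close. It gives the time, the measured TCP pose, the force and the opening at its end, in the units of the state.
- bot.get_obs(): the state, without advancing time (a new reading comes with each control period).
- imaging.read_camera(name): name is "scene" or "side" or "wrist"; returns a dict with "image" (400x640x3 uint8, red, green, blue), "fx", "fy", "cx", "cy" (pixels), "view" (4x4, takes a point from world to camera coordinates); the wrist camera has in their place "mount" (4x4, takes a point from camera to tool coordinates, whose origin is the TCP and whose axes are the tool frame's). Camera axes: x right, y down, z forward; pixel columns grow to the right and rows downward; lengths in m; the calibration is good to about 2 mm. The wrist camera is an equidistant fisheye: a pixel r from the principal point sees the ray r / f radians off the axis. A picture is of the moment at which its call begins: read the wrist's pose just before it. There is no depth.
- bot.hand_in(): hands the job in, once; it reports no verdict.
Trained networks look in a picture, given as the dict that the camera call returned (one of the last four; its "shot" number tells which), for a name from the list of things; names that differ only in an ending like _2 or _b are one class to them, and where a whole thing is asked for, a point or a joint stands for the part that bears it (a point fixed in the world has none). Each returns a list of dicts, best first, with "score" (0 to 1); they miss things now and then, are a little off and sometimes report something else, mostly with a low value. They report only what shows in the picture. A call takes as long as a camera call.
- nets.spot_in(picture, name): "rect" ([left, top, right, bottom] in pixels, round what is visible of it).
- nets.outline_of(picture, name): "region" (400x640 bool, what is visible of it) and "rect" ([left, top, right, bottom] in pixels, round what is visible of it).
- nets.spot_point(picture, name): "location" ([column, row] in pixels: a listed point, or the origin of a listed thing).
The state is a dict: "t": time; "q": joint angles; "joint_vel": joint speeds; "joint_torque": joint torques, N m; "eef_pos": TCP position; "tool_rot": TCP orientation; "contact_force": force on the tool from outside, world axes, zero at the start; "torque": the same for the moment, N m; "gripper_width": opening from 0.0 (shut) to 1.0 (fully open).
Only numpy, scipy, OpenCV 4.12 (cv2) and the standard library are available. Lean on these libraries where they do the work, as an engineer would, in place of code of your own. Each camera call takes 0.05 s, during which the arm holds its last target.

## Working session

There is one attempt and no reset: what is moved stays moved. The work goes in short steps, Python scripts to look and compute and a tool call to move; the robot and the scene stay as the last step left them, time stands still between calls to the robot, and variables do not carry over. Pictures are saved under pics/ and viewed, and the job is handed in when it is done.

Besides the shell and the picture viewer there is one more tool, called after "Emit:" as name(argument=value, ...) on one line, values as JSON. apply_moves: Moves the arm, as the interface text tells. Scaled input: -1 to 1 covers 120 mm each way for a shift and 4 degrees each way for a turn. Its arguments: {"type":"object","properties":{"moves":{"type":"string"},"force":{"type":"number"}},"required":["moves"]}

```bash
mkdir -p pics; cat > h.py <<'E'
import numpy as np,cv2
from station import bot,imaging,nets
def ray(p,uv):
    V=np.array(p["view"]);R=V[:3,:3];t=V[:3,3]
    d=R.T@np.array([(uv[0]-p["cx"])/p["fx"],(uv[1]-p["cy"])/p["fy"],1.])
    return -R.T@t,d
def atz(p,uv,z):
    o,d=ray(p,uv);return o+d*(z-o[2])/d[2]
def proj(p,X):
    V=np.array(p["view"]);c=V[:3,:3]@np.array(X)+V[:3,3]
    return np.array([p["fx"]*c[0]/c[2]+p["cx"],p["fy"]*c[1]/c[2]+p["cy"]])
E
python3 - <<'E'
from h import *
o=bot.get_obs();print(o["t"],o["eef_pos"],o["tool_rot"],o["gripper_width"])
zs=dict(left_pivot=.051,right_pivot=.051,left_tip=.051,right_tip=.051,slab_center=.0245,oil_tin=0,jar=0,brush=0,saucer=0,jig=0)
for c in("scene","side"):
    p=imaging.read_camera(c);cv2.imwrite(f"pics/{c}0.png",p["image"][...,::-1])
    for n in zs:
        for r in nets.spot_point(p,n)[:2]:
            print(c,n,round(r["score"],2),np.round(r["location"],1),np.round(atz(p,r["location"],zs[n]),3))
E
```

```text
0.0 [0.25815367 0.62302028 0.23031021] [ 5.90709984e-04  8.31488924e-01  5.55540524e-01 -7.38707412e-04] 1.0014080659631557
scene left_pivot 0.75 [239.3 178.1] [ 0.594 -0.253  0.051]
scene left_pivot 0.65 [377.4 204.2] [0.539 0.153 0.051]
scene right_pivot 0.89 [264. 191.] [ 0.612 -0.162  0.051]
scene left_tip 0.64 [378.  183.9] [0.465 0.131 0.051]
scene left_tip 0.22 [258.7 250.7] [ 0.801 -0.082  0.051]
scene right_tip 0.64 [240.  175.3] [ 0.583 -0.256  0.051]
scene slab_center 0.8 [320.5 202.9] [ 0.573 -0.004  0.025]
scene oil_tin 0.71 [491.3 270. ] [0.6   0.486 0.   ]
scene oil_tin 0.54 [259.8 250.4] [ 0.77  -0.101  0.   ]
scene jar 0.82 [203.4 158.8] [ 0.522 -0.432  0.   ]
scene jar 0.51 [317.7 201.4] [ 0.551 -0.022  0.   ]
scene brush 0.83 [257.4 252.5] [ 0.778 -0.104  0.   ]
scene brush 0.59 [263.7 186.1] [ 0.556 -0.198  0.   ]
scene saucer 0.58 [472.7 209.5] [0.412 0.406 0.   ]
side left_pivot 0.67 [278.2 183. ] [0.546 0.158 0.051]
side right_pivot 0.7 [351.1 220.6] [ 0.591 -0.176  0.051]
side left_tip 0.66 [263.1 193.5] [0.466 0.136 0.051]
side right_tip 0.65 [368.  233.4] [ 0.585 -0.258  0.051]
side slab_center 0.77 [312.7 210.6] [ 0.556 -0.026  0.024]
side oil_tin 0.64 [246.4 159.6] [0.6   0.461 0.   ]
side jar 0.64 [244.9 156.6] [0.609 0.487 0.   ]
side brush 0.82 [373.8 209.4] [ 0.745 -0.131  0.   ]
side saucer 0.77 [214.  181.1] [0.412 0.398 0.   ]
side jig 0.95 [312.7 215.9] [ 0.558 -0.023  0.   ]
```

```bash
python3 - <<'E'
import cv2
for c,(a,b,l,r) in dict(scene=(120,300,180,520),side=(100,280,180,430)).items():
    i=cv2.imread(f"pics/{c}0.png")[a:b,l:r];cv2.imwrite(f"pics/{c}0c.png",cv2.resize(i,None,fx=780/i.shape[1],fy=780/i.shape[1],interpolation=2))
E
```

```text
(no output)
```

View pics/scene0c.png

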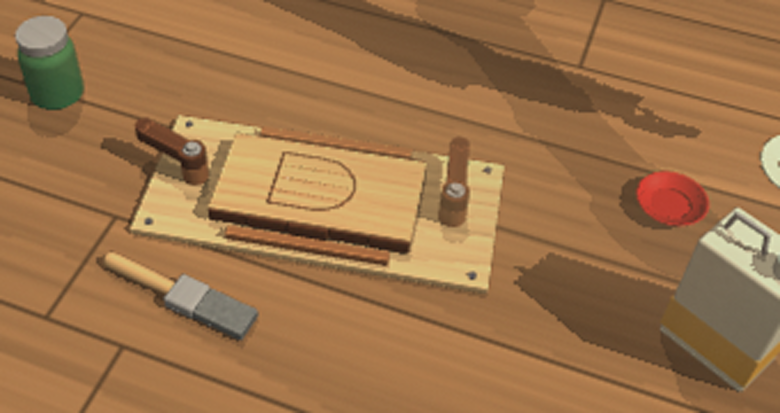

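View pics/side0c.png

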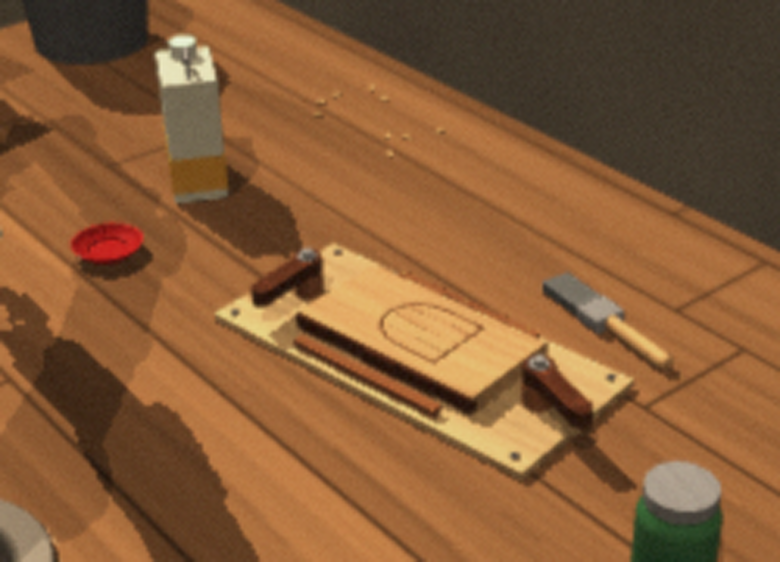

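The scene picture shows the left arm (bolt ~(378,203)) pointing towards the robot, and the right arm (bolt ~(264,185)) pointing outward to -y. I'll refine this with the bolt heads and the jig corners.

```bash
python3 - <<'E'
from h import *
S=imaging.read_camera("scene");D=imaging.read_camera("side")
f=lambda p,x,y:((x/ (780/340)+180,y/(780/340)+120) if p is S else (x/3.12+180,y/3.12+100))
def tri(a,b):
    o1,d1=ray(S,a);o2,d2=ray(D,b)
    s=np.linalg.lstsq(np.c_[d1,-d2],o2-o1,rcond=None)[0]
    return (o1+s[0]*d1+o2+s[1]*d2)/2,np.linalg.norm(o1+s[0]*d1-o2-s[1]*d2)
for n,a,b,z in [("Lbolt",(455,189),(308,256),.067),("Rbolt",(192,149),(540,363),.067),
  ("n1",(487,170),(235,313),.013),("n2",(472,275),(338,252),.013),("n3",(189,124),(515,456),.013),("n4",(148,221),(611,378),.013),
  ("c-left-near",(503,164),(216,316),.012),("c-left-far",(489,291),(330,243),.012),("c-right-near",(178,116),(524,477),.012),("c-right-far",(131,232),(634,381),.012)]:
    a=f(S,*a);b=f(D,*b)
    t,e=tri(a,b);print(n,np.round(t,4),round(e,4),np.round(atz(S,a,z),4)[:2],np.round(atz(D,b,z),4)[:2])
E
```

```text
Lbolt [0.5423 0.1531 0.0606] 0.0057 [0.5451 0.156 ] [0.5372 0.141 ]
Rbolt [ 0.601  -0.1707  0.0605] 0.005 [ 0.6042 -0.1656] [ 0.596  -0.1792]
n1 [0.4523 0.1737 0.0099] 0.0039 [0.4531 0.1753] [0.4504 0.1672]
n2 [0.6205 0.2031 0.0112] 0.0058 [0.6193 0.2053] [0.6196 0.1973]
n3 [ 0.5225 -0.2204  0.011 ] 0.0043 [ 0.5226 -0.2178] [ 0.522 -0.224]
n4 [ 0.6894 -0.1914  0.0104] 0.0034 [ 0.69   -0.1888] [ 0.6877 -0.1951]
c-left-near [0.4339 0.1885 0.0072] 0.0076 [0.4345 0.1914] [0.4313 0.1774]
c-left-far [0.6302 0.2293 0.0071] 0.0013 [0.6332 0.2302] [0.6257 0.2218]
c-right-near [ 0.5111 -0.2445  0.006 ] 0.0062 [ 0.5138 -0.239 ] [ 0.5079 -0.2521]
c-right-far [ 0.7094 -0.2058  0.005 ] 0.0046 [ 0.7124 -0.2003] [ 0.7036 -0.2137]
```

Jig from the nails: centre ≈(0.571,-0.009), yaw ≈10.1°. The bolts agree at (0.542,0.153) and (0.600,-0.171). First I'll shut the fingers and turn the tool so that its x is along jig y and its y along jig x.

Emit:
apply_moves(moves="1 0 0 0 0 0 -1;1 0 0 0 0 0 -1;1 0 0 0 0 0 -1;1 0 0 0 0 0 -1;1 0 0 0 0 0 -1;1 0 0 0 0 0 -1;1 0 0 0 0 0 -1;1 0 0 0 0 0 -1;1 0 0 0 0 0 -0.15;1 0 0 0 0 0 0", force=20)

```text
t: 2.03
eef_pos: [0.2585, 0.6236, 0.2313]
tool_rot: [-0.0, 0.643, 0.766, -0.0]
contact_force: [-0.4, 0.7, 0.1]
gripper_width: -0.001
```

Emit:
apply_moves(moves="1 -0.3 0.05 0 0 0 0;1 -0.3 0.1 0 0 0 0;1 -0.3 0.1 0 0 0 0;1 -0.3 0.1 0 0 0 0;1 -0.3 0.1 0 0 0 0;1 -0.3 0.1 0 0 0 0;1 -0.3 0.1 0 0 0 0;1 -0.3 0.1 0 0 0 0;1 -0.3 0.1 0 0 0 0;1 -0.3 0.1 0 0 0 0;1 -0.3 0.1 0 0 0 0;1 -0.3 0 0 0 0 0")

```text
t: 3.03
eef_pos: [0.4603, 0.2188, 0.2318]
tool_rot: [0.0, 0.643, 0.765, 0.001]
contact_force: [0.6, -0.1, 0.8]
gripper_width: -0.002
```

```bash
cat >> h.py <<'E'
C=np.array([.571,-.009]);YAW=.176
def jig(p):
    e=np.array([[np.cos(YAW),np.sin(YAW)],[-np.sin(YAW),np.cos(YAW)]]);return e@(np.array(p)[:2]-C)
def wrist(name):
    o=bot.get_obs();p=imaging.read_camera("wrist");cv2.imwrite(f"pics/{name}.png",p["image"][...,::-1])
    return o,p
def watz(o,p,uv,z):
    from scipy.spatial.transform import Rotation as Ro
    d=np.array([uv[0]-p["cx"],uv[1]-p["cy"]]);r=np.hypot(*d);a=r/p["fx"]
    v=np.r_[np.sin(a)*d/max(r,1e-9),np.cos(a)]
    M=np.array(p["mount"]);q=o["tool_rot"];R=Ro.from_quat([q[1],q[2],q[3],q[0]]).as_matrix()
    v=R@M[:3,:3]@v;c=R@M[:3,3]+o["eef_pos"]
    return c+v*(z-c[2])/v[2]
def wpts():
    pass
E
python3 - <<'E'
from h import *
o,p=wrist("w1");print(o["t"],o["eef_pos"],o["tool_rot"],jig(o["eef_pos"]),o["gripper_width"])
for n,z in dict(left_pivot=.051,left_tip=.051,right_pivot=.051,right_tip=.051,slab_center=.0245,jig=0).items():
    for r in nets.spot_point(p,n)[:2]:
        X=watz(o,p,r["location"],z);print(n,round(r["score"],2),np.round(r["location"]),np.round(X,4),np.round(jig(X),4))
E
```

```text
3.0333 [0.46031565 0.21875216 0.23176845] [4.93896557e-04 6.43446752e-01 7.65490084e-01 9.81950144e-04] [-0.06909674  0.24361386] -0.0017871315111858263
left_pivot 0.67 [257. 233.] [0.5423 0.1553 0.051 ] [0.0006 0.1668]
left_tip 0.95 [246. 158.] [0.4562 0.133  0.051 ] [-0.0881  0.1599]
right_pivot 0.64 [ 62. 227.] [ 0.6023 -0.1631  0.051 ] [ 0.0038 -0.1572]
right_tip 0.64 [ 26. 206.] [ 0.5845 -0.2571  0.051 ] [-0.0301 -0.2466]
slab_center 0.96 [144. 224.] [ 0.5763 -0.0141  0.0245] [ 0.0043 -0.0059]
slab_center 0.74 [249. 160.] [0.4637 0.131  0.0245] [-0.0811  0.1566]
```

View pics/w1.png

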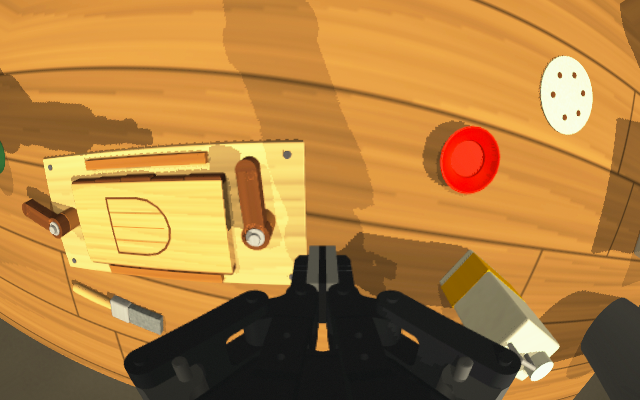

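The wrist view shows the left bolt at (255,238) and its tip at (246,158). The arm is at ≈94° and must go on anticlockwise, pushed from its outer (+y) side. The shut finger lies clear of it, so I'll descend there.

Emit:
apply_moves(moves="1 -0.2 0 0.2 0 0 0;1 0 0 0.3 0 0 0;1 0 0 0.3 0 0 0;1 0 0 0.3 0 0 0;1 0 0 0.25 0 0 0;1 0 0 0.15 0 0 0;1 0 0 0.03 0 0 0;1 0 0 0 0 0 0")

```text
t: 4.05
eef_pos: [0.4613, 0.1976, 0.0467]
tool_rot: [-0.001, 0.641, 0.767, -0.001]
contact_force: [-0.6, -0.1, 1.1]
gripper_width: -0.001
```

```bash
cat >>h.py <<'E'
def path(side,th0,th1,step,r=.068):
    out=[]
    P=np.array([0,.165 if side=="L" else -.165])
    n=int(np.ceil(abs(th1-th0)/step))
    for t in np.radians(np.linspace(th0,th1,n+1)):
        s,c=np.sin(t),np.cos(t);sup=.011*abs(c)+.0145*abs(s)
        if side=="L": u=np.array([-s,c]);nn=np.array([c,s])
        else: u=np.array([s,-c]);nn=np.array([c,s])
        out.append((np.degrees(t),P+r*u+(.012+sup)*nn))
    return out
E
python3 - <<'E'
from h import *
o=bot.get_obs();cur=jig(o["eef_pos"]);print(o["eef_pos"],cur,o["contact_force"])
for t,x in path("L",92,180,7):
    d=(x-cur)/.12;print(round(t),np.round(x,4),"dx %.3f dy %.3f"%(d[1],d[0]));cur=x
E
```

```text
[0.46129596 0.19757773 0.04666308] [-0.07183906  0.22259489] [-0.61819603 -0.08141008  1.13793971]
92 [-0.0689  0.1895] dx -0.276 dy 0.025
99 [-0.0715  0.1823] dx -0.060 dy -0.021
106 [-0.0733  0.1746] dx -0.064 dy -0.015
112 [-0.0741  0.1666] dx -0.067 dy -0.007
119 [-0.074   0.1582] dx -0.070 dy 0.001
126 [-0.0728  0.1497] dx -0.071 dy 0.010
133 [-0.0704  0.1411] dx -0.071 dy 0.020
139 [-0.0669  0.1328] dx -0.070 dy 0.030
146 [-0.0621  0.1248] dx -0.067 dy 0.040
153 [-0.0562  0.1174] dx -0.062 dy 0.049
160 [-0.0492  0.1107] dx -0.055 dy 0.058
166 [-0.0413  0.105 ] dx -0.048 dy 0.066
173 [-0.0325  0.1004] dx -0.038 dy 0.073
180 [-0.023  0.097] dx -0.028 dy 0.079
```

Emit:
apply_moves(moves="1 -0.14 0.01 0 0 0 0;1 -0.14 0.01 0 0 0 0;1 -0.06 -0.02 0 0 0 0;1 -0.06 -0.015 0 0 0 0;1 -0.07 -0.01 0 0 0 0;1 -0.07 0 0 0 0 0;1 -0.07 0.01 0 0 0 0;1 -0.07 0.02 0 0 0 0;1 0 0 0 0 0 0")

```text
t: 4.8
eef_pos: [0.4779, 0.1145, 0.0478]
tool_rot: [0.0, 0.643, 0.766, -0.0]
contact_force: [-0.5, 0.2, 0.3]
gripper_width: 0.0
```

```bash
python3 - <<'E'
from h import *
o,p=wrist("w2");print(o["t"],jig(o["eef_pos"]),o["eef_pos"][2],o["contact_force"])
for n,z in dict(left_pivot=.051,left_tip=.051).items():
    for r in nets.spot_point(p,n)[:1]:
        X=watz(o,p,r["location"],z);print(n,round(r["score"],2),np.round(r["location"]),np.round(jig(X),4))
E
```

```text
4.8 [-0.07004654  0.13786928] 0.04775937279324246 [-0.46004215  0.21746252  0.34931267]
left_tip 0.8 [262. 270.] [-0.065   0.1048]
```

View pics/w2.png

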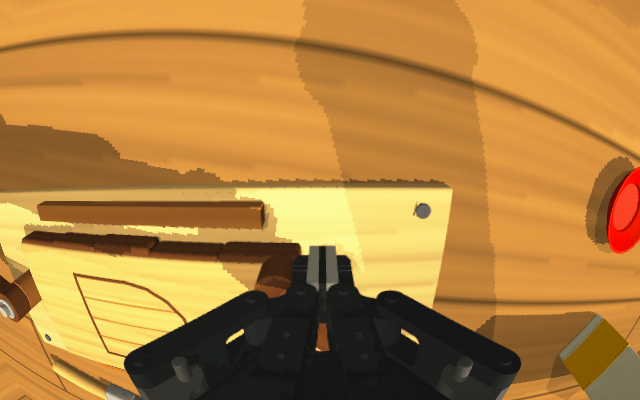

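The arm follows the finger: its tip at (265,270) gives ≈133°, as planned. I'll carry on to 180°.

Emit:
apply_moves(moves="1 -0.065 0.03 0 0 0 0;1 -0.067 0.04 0 0 0 0;1 -0.062 0.05 0 0 0 0;1 -0.055 0.058 0 0 0 0;1 -0.048 0.066 0 0 0 0;1 -0.038 0.073 0 0 0 0;1 -0.02 0.06 0 0 0 0;1 0 0 0 0 0 0")

```text
t: 5.62
eef_pos: [0.5315, 0.0817, 0.0478]
tool_rot: [0.001, 0.643, 0.766, 0.0]
contact_force: [-0.2, 0.3, 0.7]
gripper_width: 0.0
```

```bash
python3 - <<'E'
from h import *
o,p=wrist("w3");print(o["t"],jig(o["eef_pos"]),o["eef_pos"][2],o["contact_force"])
for r in nets.spot_point(p,"left_tip")[:1]:
        X=watz(o,p,r["location"],.051);print(round(r["score"],2),np.round(r["location"]),np.round(jig(X),4))
E
```

```text
5.6167 [-0.02304507  0.09625181] 0.047770729052450236 [-0.21218792  0.28308019  0.71284711]
```

View pics/w3.png

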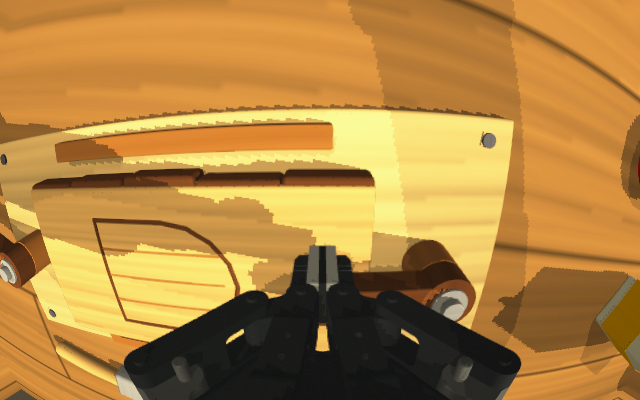

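The arm now lies along the jig behind the fingers. I'll back off to -x, rise and look.

Emit:
apply_moves(moves="1 0 -0.15 0 0 0 0;1 0 -0.25 0 0 0 0;1 0 -0.1 -0.25 0 0 0;1 0 -0.1 -0.3 0 0 0;1 0 -0.1 -0.3 0 0 0;1 0 0 -0.3 0 0 0;1 0 0 -0.25 0 0 0;1 0 0 0 0 0 0")

```text
t: 6.38
eef_pos: [0.4498, 0.0687, 0.2217]
tool_rot: [0.003, 0.642, 0.767, 0.005]
contact_force: [0.5, -0.1, -0.2]
gripper_width: -0.002
```

```bash
python3 - <<'E'
from h import *
o,p=wrist("w4");print(o["t"],o["eef_pos"],jig(o["eef_pos"]),o["contact_force"])
def chk(p,f):
    for n,z in dict(left_pivot=.051,left_tip=.051,right_pivot=.051,right_tip=.051,slab_center=.0245).items():
      for r in nets.spot_point(p,n)[:1]:
        X=f(r["location"],z);print(n,round(r["score"],2),np.round(r["location"]),np.round(jig(X),4))
chk(p,lambda u,z:watz(o,p,u,z))
for c in("scene","side"):
    q=imaging.read_camera(c);cv2.imwrite(f"pics/{c}4.png",q["image"][...,::-1]);print(c);chk(q,lambda u,z:atz(q,u,z))
E
```

```text
6.3833 [0.44977348 0.06873498 0.2217364 ] [-0.10574297  0.09776001] [ 0.5275387  -0.05755937 -0.15344708]
left_pivot 0.89 [378. 266.] [0.0049 0.1641]
right_pivot 0.59 [129. 259.] [ 0.0074 -0.1657]
right_tip 0.75 [ 81. 232.] [-0.0301 -0.2476]
slab_center 0.67 [243. 253.] [ 0.0027 -0.0045]
scene
left_pivot 0.82 [375. 207.] [0.0083 0.1587]
left_tip 0.62 [344. 201.] [0.0048 0.0707]
right_pivot 0.96 [266. 189.] [ 0.0057 -0.155 ]
right_tip 0.81 [240. 176.] [-0.029  -0.2448]
slab_center 0.63 [318. 201.] [-0.0029 -0.0055]
side
left_pivot 0.75 [276. 184.] [-0.0028  0.1713]
left_tip 0.73 [314. 218.] [-0.073  -0.0658]
right_pivot 0.78 [353. 219.] [ 0.0009 -0.1667]
right_tip 0.73 [369. 232.] [-0.0225 -0.2472]
slab_center 0.72 [315. 212.] [-0.0177 -0.0239]
```

View pics/w4.png

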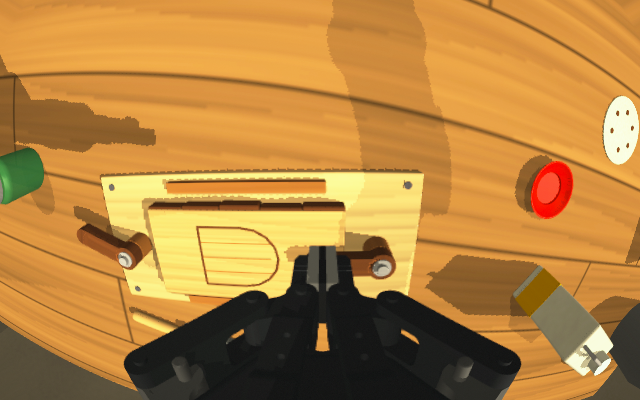

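View pics/side4.png

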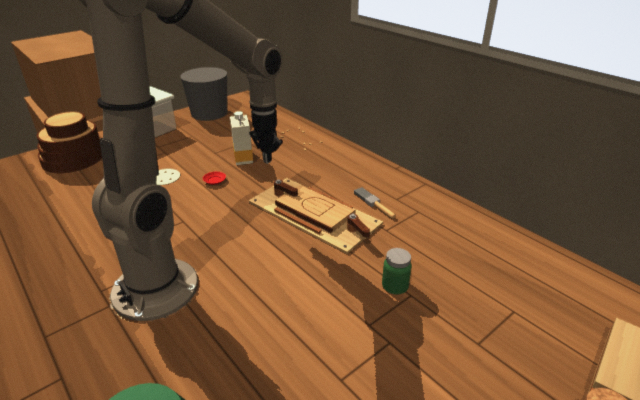

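The left arm is hidden behind the fingers here, so I'll check it from the other end. The right arm is at ≈-22°: I go to its far (+x) side to push it clockwise.

Emit:
apply_moves(moves="1 -0.28 0.11 0 0 0 0;1 -0.28 0.11 0 0 0 0;1 -0.28 0.11 0 0 0 0;1 -0.28 0.11 0 0 0 0;1 -0.28 0.11 0 0 0 0;1 -0.28 0.11 0 0 0 0;1 -0.28 0.11 0 0 0 0;1 -0.28 0.11 0 0 0 0;1 -0.28 0.11 0 0 0 0;1 -0.25 0.14 0 0 0 0;1 0 0 0 0 0 0")

```text
t: 8.2
eef_pos: [0.64, -0.2428, 0.2151]
tool_rot: [0.002, 0.644, 0.765, -0.001]
contact_force: [-0.9, -0.7, -0.4]
gripper_width: 0.003
```

```bash
python3 - <<'E'
from h import *
o,p=wrist("w5");print(o["t"],o["eef_pos"],o["tool_rot"],jig(o["eef_pos"]),o["contact_force"])
for n,z in dict(left_pivot=.051,left_tip=.051,right_pivot=.051,right_tip=.051,slab_center=.0245).items():
      for r in nets.spot_point(p,n)[:2]:
        X=watz(o,p,r["location"],z);print(n,round(r["score"],2),np.round(r["location"]),np.round(jig(X),4))
E
```

```text
8.2 [ 0.64000836 -0.24278031  0.2151399 ] [ 0.00190596  0.64444758  0.76464493 -0.00134562] [ 0.02700907 -0.24225172] [-0.9191444  -0.66026704 -0.41764139]
left_pivot 0.69 [609. 167.] [0.0026 0.1657]
left_tip 0.92 [570. 163.] [0.0015 0.0738]
right_pivot 0.92 [401. 154.] [ 0.0003 -0.163 ]
right_tip 0.91 [317. 122.] [-0.0313 -0.2491]
slab_center 0.93 [514. 160.] [ 0.0076 -0.0046]
```

View pics/w5.png

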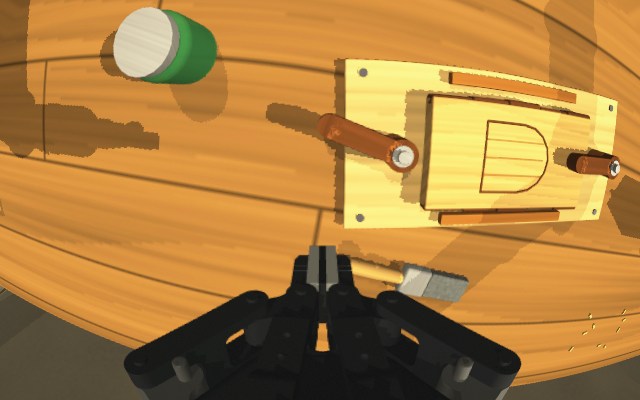

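The left arm checks out: pivot (0.003,0.166) and tip (0.0015,0.074) in jig axes, within 1° of straight in. I'll descend on the far side of the right arm.

Emit:
apply_moves(moves="1 0 0 0.25 0 0 0;1 0 0 0.3 0 0 0;1 0 0 0.3 0 0 0;1 0 0 0.3 0 0 0;1 0 0 0.18 0 0 0;1 0 0 0.06 0 0 0;1 0 0 0 0 0 0")

```text
t: 9.08
eef_pos: [0.637, -0.2342, 0.0472]
tool_rot: [-0.002, 0.642, 0.767, -0.001]
contact_force: [0.5, -0.7, 0.5]
gripper_width: -0.002
```

```bash
python3 - <<'E'
from h import *
o=bot.get_obs();cur=jig(o["eef_pos"]);print(o["t"],o["eef_pos"],cur,o["contact_force"])
for t,x in path("R",-20,-180,7):
    x=x+[.002,0]
    d=(x-cur)/.12;print(round(t),np.round(x,4),"dx %.3f dy %.3f"%(d[1],d[0]));cur=x
E
```

```text
9.0833 [ 0.63696368 -0.23421229  0.04722316] [ 0.02551163 -0.23328296] [ 0.48632507 -0.72296251  0.49816225]
-20 [ 0.0044 -0.2382] dx -0.041 dy -0.176
-27 [-0.0035 -0.2385] dx -0.002 dy -0.066
-34 [-0.0117 -0.2377] dx 0.006 dy -0.068
-41 [-0.02   -0.2359] dx 0.015 dy -0.069
-48 [-0.0282 -0.233 ] dx 0.025 dy -0.068
-55 [-0.0361 -0.2289] dx 0.034 dy -0.066
-62 [-0.0437 -0.2236] dx 0.044 dy -0.063
-69 [-0.0506 -0.2172] dx 0.053 dy -0.058
-76 [-0.0567 -0.2097] dx 0.062 dy -0.051
-83 [-0.0619 -0.2013] dx 0.070 dy -0.043
-90 [-0.0658 -0.1921] dx 0.077 dy -0.033
-97 [-0.0687 -0.1848] dx 0.061 dy -0.024
-103 [-0.0708 -0.177 ] dx 0.064 dy -0.018
-110 [-0.072  -0.1688] dx 0.068 dy -0.010
-117 [-0.0721 -0.1603] dx 0.071 dy -0.001
-124 [-0.0712 -0.1515] dx 0.073 dy 0.008
-131 [-0.069  -0.1428] dx 0.073 dy 0.018
-138 [-0.0656 -0.1341] dx 0.072 dy 0.029
-145 [-0.0609 -0.1259] dx 0.069 dy 0.039
-152 [-0.0549 -0.1182] dx 0.064 dy 0.049
-159 [-0.0479 -0.1112] dx 0.058 dy 0.059
-166 [-0.0397 -0.1053] dx 0.050 dy 0.068
-173 [-0.0307 -0.1005] dx 0.040 dy 0.075
-180 [-0.021 -0.097] dx 0.029 dy 0.081
```

Emit:
apply_moves(moves="1 -0.02 -0.09 0 0 0 0;1 -0.02 -0.09 0 0 0 0;1 0 -0.066 0 0 0 0;1 0.005 -0.068 0 0 0 0;1 0.015 -0.069 0 0 0 0;1 0.025 -0.068 0 0 0 0;1 0.034 -0.066 0 0 0 0;1 0.044 -0.063 0 0 0 0;1 0.053 -0.058 0 0 0 0;1 0.062 -0.051 0 0 0 0;1 0.07 -0.043 0 0 0 0;1 0 0 0 0 0 0")

```text
t: 10.08
eef_pos: [0.5441, -0.2173, 0.0484]
tool_rot: [-0.002, 0.642, 0.767, -0.0]
contact_force: [-0.8, 1.2, 0.7]
gripper_width: -0.003
```

```bash
python3 - <<'E'
from h import *
o,p=wrist("w6");print(o["t"],o["eef_pos"],jig(o["eef_pos"]),o["contact_force"])
for r in nets.spot_point(p,"right_tip")[:2]:
        X=watz(o,p,r["location"],.051);print(round(r["score"],2),np.round(r["location"]),np.round(jig(X),4))
E
```

```text
10.0833 [ 0.54408608 -0.21734467  0.04843628] [-0.0629778  -0.20041371] [-0.83597491  1.19978404  0.67111169]
0.92 [368. 219.] [-0.0875 -0.1785]
```

View pics/w6.png

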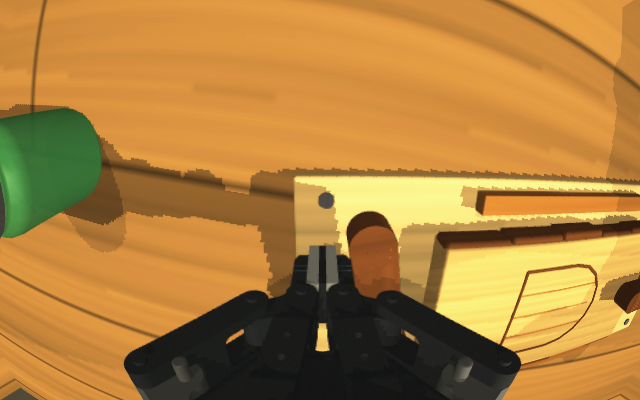

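The right arm follows: its tip is near (370,225), ≈-82°, pointing at the robot. I'll go on.

Emit:
apply_moves(moves="1 0.07 -0.025 0 0 0 0;1 0.061 -0.024 0 0 0 0;1 0.064 -0.018 0 0 0 0;1 0.068 -0.01 0 0 0 0;1 0.071 0 0 0 0 0;1 0.073 0.008 0 0 0 0;1 0.073 0.018 0 0 0 0;1 0.072 0.029 0 0 0 0;1 0.069 0.039 0 0 0 0;1 0.064 0.049 0 0 0 0;1 0.058 0.059 0 0 0 0;1 0 0 0 0 0 0")

```text
t: 11.18
eef_pos: [0.5467, -0.1261, 0.0487]
tool_rot: [-0.0, 0.641, 0.768, 0.001]
contact_force: [0.5, 0.6, 0.6]
gripper_width: 0.003
```

```bash
python3 - <<'E'
from h import *
o,p=wrist("w7");print(o["t"],o["eef_pos"],jig(o["eef_pos"]),o["contact_force"])
for r in nets.spot_point(p,"right_tip")[:2]:
        X=watz(o,p,r["location"],.051);print(round(r["score"],2),np.round(r["location"]),np.round(jig(X),4))
x=np.array([-.022,-.097]);print((x-jig(o["eef_pos"]))/.12)
E
```

```text
11.1833 [ 0.5467397  -0.12610243  0.04873688] [-0.04438931 -0.11104562] [0.4998651  0.58351485 0.55376884]
0.79 [385. 284.] [-0.0295 -0.0774]
[0.1865776  0.11704687]
```

View pics/w7.png

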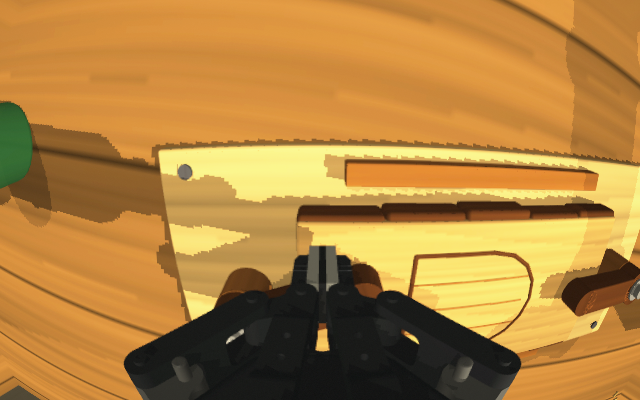

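Emit:
apply_moves(moves="1 0.05 0.06 0 0 0 0;1 0.04 0.07 0 0 0 0;1 0.027 0.056 0 0 0 0;1 0 0 0 0 0 0;1 0 0 0 0 0 0")

```text
t: 11.7
eef_pos: [0.5657, -0.1104, 0.0489]
tool_rot: [0.0, 0.642, 0.767, 0.0]
contact_force: [0.5, 0.7, 0.2]
gripper_width: 0.003
```

Emit:
apply_moves(moves="1 0 -0.15 0 0 0 0;1 0 -0.25 0 0 0 0;1 0 -0.2 -0.25 0 0 0;1 -0.1 -0.1 -0.3 0 0 0;1 -0.25 -0.1 -0.2 0 0 0;1 -0.3 0 -0.1 0 0 0;1 -0.3 0.1 -0.1 0 0 0;1 -0.25 0.2 -0.1 0 0 0;1 0 0.3 -0.1 0 0 0;1 0 0.3 -0.1 0 0 0;1 0 0.3 0 0 0 0;1 0 0.1 0 0 0 0")

```text
t: 12.7
eef_pos: [0.6547, -0.2396, 0.1997]
tool_rot: [0.002, 0.641, 0.768, 0.002]
contact_force: [0.2, 0.9, -1.5]
gripper_width: -0.002
```

```bash
python3 - <<'E'
from h import *
o,p=wrist("w8");print(o["t"],o["eef_pos"],jig(o["eef_pos"]),o["contact_force"])
def chk(p,f):
    for n,z in dict(left_pivot=.051,left_tip=.051,right_pivot=.051,right_tip=.051,slab_center=.0245).items():
      for r in nets.spot_point(p,n)[:2]:
        X=f(r["location"],z);print(n,round(r["score"],2),np.round(r["location"]),np.round(jig(X),4))
chk(p,lambda u,z:watz(o,p,u,z))
for c in("scene","side"):
    q=imaging.read_camera(c);cv2.imwrite(f"pics/{c}8.png",q["image"][...,::-1]);print(c);chk(q,lambda u,z:atz(q,u,z))
i=cv2.imread("pics/scene8.png")[120:300,180:440];cv2.imwrite("pics/scene8c.png",cv2.resize(i,None,fx=3,fy=3,interpolation=2))
E
```

```text
12.7 [ 0.65473654 -0.23962247  0.19966226] [ 0.04206265 -0.24172146] [ 0.19165344  0.90420126 -1.45581577]
left_pivot 0.75 [616. 160.] [0.0008 0.1656]
left_tip 0.86 [579. 157.] [0.0024 0.0774]
right_pivot 0.6 [405. 143.] [ 0.0022 -0.1628]
right_tip 0.87 [485. 148.] [ 0.0023 -0.073 ]
slab_center 0.66 [523. 147.] [ 0.0011 -0.0012]
scene
left_pivot 0.88 [378. 203.] [-0.0064  0.1651]
left_tip 0.93 [345. 199.] [-0.003   0.0736]
right_pivot 0.8 [265. 188.] [ 0.0035 -0.1596]
right_pivot 0.48 [258. 249.] [ 0.2095 -0.1152]
right_tip 0.72 [297. 194.] [ 0.0054 -0.0635]
right_tip 0.36 [491. 268.] [0.1449 0.4659]
slab_center 0.82 [319. 204.] [0.009  0.0004]
side
left_pivot 0.82 [276. 184.] [-0.0036  0.1691]
left_tip 0.77 [297. 192.] [0.0024 0.0743]
left_tip 0.26 [246. 156.] [0.0672 0.4084]
right_pivot 0.96 [352. 219.] [-0.002  -0.1657]
right_tip 0.81 [330. 208.] [-0.0005 -0.0742]
slab_center 0.67 [313. 211.] [-0.0216 -0.0165]
```

View pics/w8.png

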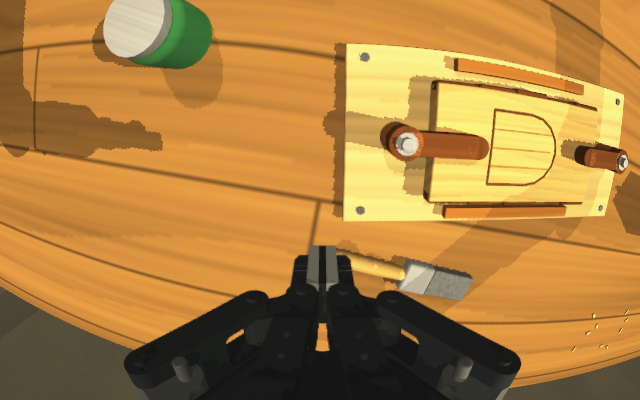

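View pics/scene8c.png

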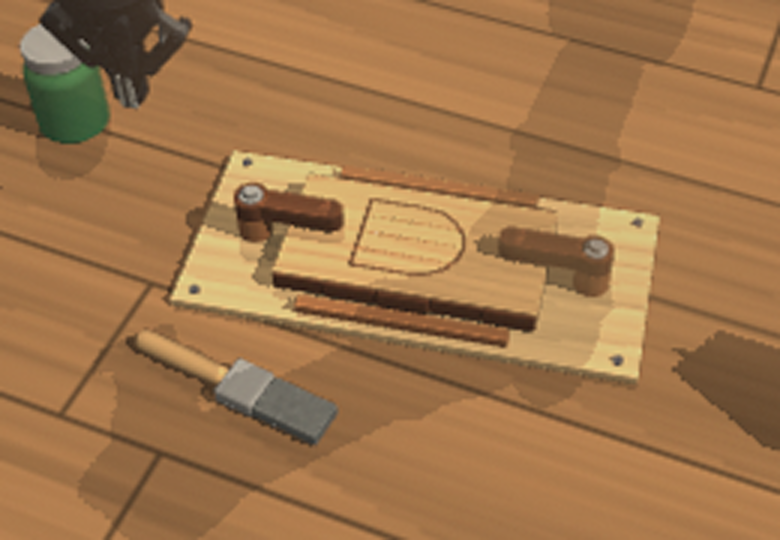

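Both arms look straight in over the slab. I'll take one centred view and fit the arms' bars for a finer angle check.

Emit:
apply_moves(moves="1 0.29 0.08 0 0 0 0;1 0.29 0.09 0 0 0 0;1 0.29 0.09 0 0 0 0;1 0.29 0.09 0 0 0 0;1 0.29 0.09 0 0 0 0;1 0.29 0.09 0 0 0 0;1 0.25 0.09 0 0 0 0;1 0 0 0 0 0 0;1 0 0 0 0 0 0")

```text
t: 14.35
eef_pos: [0.6807, 0.0092, 0.1986]
tool_rot: [-0.0, 0.64, 0.768, 0.0]
contact_force: [-0.2, -0.6, 0.1]
gripper_width: -0.0
```

```bash
python3 - <<'E'
from h import *
o,p=wrist("w9");print(o["t"],o["eef_pos"],jig(o["eef_pos"]),o["contact_force"])
for n,z in dict(left_pivot=.051,left_tip=.051,right_pivot=.051,right_tip=.051,slab_center=.0245).items():
      for r in nets.spot_point(p,n)[:2]:
        X=watz(o,p,r["location"],z);print(n,round(r["score"],2),np.round(r["location"]),np.round(jig(X),4))
for n in("left_arm","right_arm"):
    for r in nets.outline_of(p,n)[:1]:
        v,u=np.nonzero(r["region"]);J=np.array([jig(watz(o,p,(a,b),.061)) for a,b in zip(u,v)])
        y=np.abs(J[:,1]);m=(y>.085)&(y<.14)
        # midline of top-plane projection by y bin
        sel=J[m];ys=np.round(sel[:,1],2)
        print(n,len(J),J.min(0).round(3),J.max(0).round(3),[(k.round(3),sel[ys==k,0].min().round(4),sel[ys==k,0].max().round(4)) for k in np.unique(ys)])
E
```

```text
14.35 [0.68073049 0.00923686 0.19864806] [ 0.11122851 -0.00125788] [-0.23336797 -0.61572582  0.05655591]
left_tip 0.56 [404.  73.] [0.0022 0.0744]
right_pivot 0.81 [163.  81.] [ 0.0033 -0.1619]
right_tip 0.71 [247.  69.] [-0.0002 -0.0723]
right_tip 0.49 [404.  74.] [0.0033 0.0738]
slab_center 0.81 [322.  73.] [ 0.0039 -0.0023]
left_arm 2745 [-0.016  0.071] [0.019 0.183] [(np.float64(0.09), np.float64(-0.0113), np.float64(0.0131)), (np.float64(0.1), np.float64(-0.0111), np.float64(0.0132)), (np.float64(0.11), np.float64(-0.0115), np.float64(0.0131)), (np.float64(0.12), np.float64(-0.0114), np.float64(0.0138)), (np.float64(0.13), np.float64(-0.0114), np.float64(0.0142)), (np.float64(0.14), np.float64(-0.0114), np.float64(0.0135))]
right_arm 2723 [-0.016 -0.18 ] [ 0.018 -0.071] [(np.float64(-0.14), np.float64(-0.0103), np.float64(0.0134)), (np.float64(-0.13), np.float64(-0.0106), np.float64(0.0142)), (np.float64(-0.12), np.float64(-0.0107), np.float64(0.0142)), (np.float64(-0.11), np.float64(-0.0108), np.float64(0.0141)), (np.float64(-0.1), np.float64(-0.0108), np.float64(0.014)), (np.float64(-0.09), np.float64(-0.0103), np.float64(0.0139))]
```

View pics/w9.png

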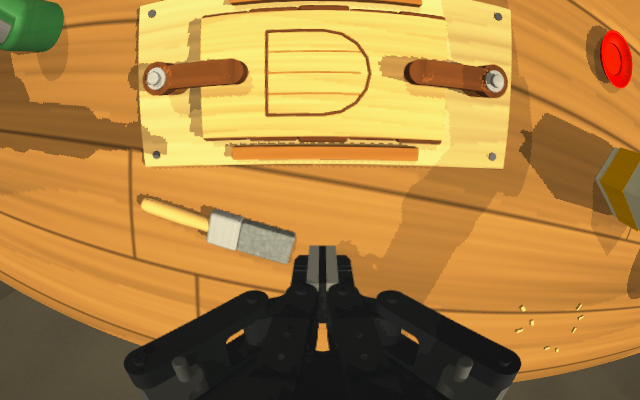

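Both bars run parallel to the jig axis within about 0.5°, with midlines at x≈0.001 and 0.0015 along their whole length. The loose things are in place and the arm is clear, so I hand in.

```bash
python3 -c "
from h import *
print(bot.hand_in())"
```

```text
the job is handed in; nothing more can be done
None
```

I pushed both swing arms round with the shut fingertips until each one points straight in over its end of the slab, and handed the job in at about 14.4 s. The left arm went anticlockwise from about 94°, and the right arm clockwise from about -22°.

- **Arm angles:** in the last wrist picture both bars lay along the jig axis within about 0.5°. Their tips were at jig y ≈ +0.074 and -0.072 m, where ±0.075 is exact.
- **Forces:** the wrist readings I took after each move stayed below about 2 N.
- **Clearance from the slab:** the fingertips stayed about 10 mm above the slab, and its measured centre shows no clear shift. The gripper was clear of everything at hand-in.
- **Loose things:** by eye, the brush, jar, tin and saucer looked undisturbed. I did not measure them again.
- **Disagreements:** the side and scene cameras' points were up to about 10 mm off for the arms and about 30 mm for the slab centre. The wrist views agreed with each other within a few mm, so I relied on those. In the last view the network missed the left pivot, so I judged that arm by its outline.

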